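# Tare the scale, weigh the long specimen and print

## Task

Weigh the long resin specimen block on the bench scale: with only the empty dish on the pan, press the wide bar-shaped tare key with your fingertips at about 5 newtons for half a second. Then set the long block down flat in the dish without dropping it, let go, and press the round print key in the same way. Don't press either key out of turn or harder than 25 newtons, keep the dish centred on the pan, and leave the two short blocks alone.

Things in the scene. Friction and masses are not known exactly. Their poses are not given: they have to be found in the camera images.
- scale: White bench scale, fixed to the worktop, 270 (x) by 200 (y) mm. Origin: centre of its underside, on the worktop; x points from its front (key) edge to its back, z up. The flat key panel at the front is 34 mm high; the square steel pan (150 x 160 mm, top 52 mm high) is at the back.
- tare_key: Tare key: grey rounded bar, 30 mm (x) by 46 mm (y), flat membrane key on the scale's front panel, at the left of the panel as seen from the front (at x -103, y +55 mm in the scale's frame). Origin: centre of its top face, 37 mm above the worktop, 3 mm proud of the panel; axes as the scale's. It gives straight down with a stiffness of 3 N/mm and stops after 2 mm (6 N); it registers from 3 N, held for 0.2 s.
- print_key: Print key: grey round membrane key, 30 mm across, at the right of the panel as seen from the front (at x -103, y -55 mm in the scale's frame). Origin: centre of its top face, 37 mm above the worktop; same travel, stiffness and force as the tare key.
- pan (a point): Centre of the top face of the scale's pan, 52 mm above the worktop; axes as the scale's.
- dish: Loose round aluminium weighing dish standing on the pan from the start: 132 mm across the rim, 114 mm across its flat inner floor, 10 mm high, floor and wall 3 mm thick, about 60 g. Origin: centre of its underside, z up.
- long_block: The specimen to be weighed: clear resin block with a dark beetle, the longest of the three loose blocks on the worktop to the right of the scale: 34 mm (its x) by 70 mm (its y) by 22 mm high, about 60 g. Origin: centre of its underside. Grip it across its two long sides (34 mm, along its x).
- short_block_a: Bystander: clear resin block, 30 (x) x 42 (y) x 19 mm, on the worktop. Origin: centre of its underside.
- short_block_b: Bystander: clear resin block, 30 (x) x 46 (y) x 21 mm, on the worktop. Origin: centre of its underside.

How it is judged:
By the outcome, as a careful person would: the job done as asked, in the order asked, and still so for the second after the job is handed in, with the robot touching nothing.
It also fails if it takes over 61 s, if anything falls off the work surface, if the arm or the gripper's body presses on something with over 40 N, if the wrist force passes 120 N, or if a joint passes its speed limit or range.

## Robot

A 6-joint arm with a two-finger parallel gripper is mounted at the origin on a cart in front of the work surface, level with it; the furniture and walls round the work are solid. World frame = base frame: x ahead of the robot, y to its left, z up, the work surface at z = 0. Lengths are in mm, angles in rad, forces in N, time in s.
With the tool pointing down it reaches from about 300 to 775 mm from the base axis. Payload 14.6 kg.
Tool frame: the origin (TCP) lies on the centre line of the jaws, within the pads' length; the fingertips stand 19 mm ahead of it and the grasp point (between the pads) is the TCP (bot.tip_reach is the distance from the TCP to the fingertips, in mm); z points along the fingers, y is the line along which they close (so a half turn about z gives the same grasp; the last joint's range is limited). The gripper opens to 85 mm and grips with 20 to 120 N. Pads are 22 mm wide; open, the fingers measure 114 mm over their backs; the gripper's body (76 mm by 85 mm) begins 54 mm behind the grasp point. The pads swing forward as they close: fully open they stand 13 mm farther back than shut.
Start: joints at [-1.231, 0.3, 1.521, -0, 1.321, -0.067], TCP at [217.612, -505.108, 250.281] pointing down, gripper open.
Joint ranges: [-3.03, 3.03], [-0.79, 2.21], [0.23, 2.52], [-1.04, 4.18], [0, 3.07], [-2.55, 2.55]. Speed limits (rad/s): [2.22, 2.22, 2.57, 3.14, 3.14, 3.14].

## Interface

Orientations are given as a unit quaternion [w, x, y, z].
In Python, from rig import bot gives the robot as it stands. Calls block until the motion is done:
- bot.move_to(position, orientation): joint-space move of the TCP to a pose.
- bot.servo_line(position, attitude=None, speed=150, until_force=None): straight line of the TCP; attitude=None keeps the orientation; speed is the mean speed in mm/s. With until_force (N) it stops when the force on the tool has changed by that much, and returns True; else False.
- bot.move_joints(angles): joint-space move.
- bot.move_gripper(opening, grip_force=None): finger opening in mm; grip_force is the grip in N (None keeps the last); returns when the fingers have stopped.
- bot.dwell(seconds).
- bot.ik(position, orientation): joint angles nearest the present ones, or None.
- bot.read_state(): the state.
- bot.read_camera(name): name is "side" or "top" or "wrist"; returns a dict with "image" (384x512x3 uint8, blue, green, red), "depth" (384x512 float32, mm along the optical axis (not along the pixel's ray), 0 where there is no reading), "fovy" (degrees; the focal length in pixels is half the picture's height over the tangent of half this angle, whatever the lens; pixels are square), "cx", "cy" (the principal point, pixels), "k1" (the pictures are not rectified: a ray, as slopes to the right and down, at radius r is drawn at 1 + k1 r^2 times it, then the intrinsics apply), "eye" and "attitude" of the camera in the world; the wrist camera has in their place "mount" (4x4, takes a point from camera to tool coordinates, whose origin is the TCP and whose axes are the flange's). Camera axes: x right, y down, z forward; pixel columns grow to the right and rows downward; lengths in mm; the calibration is good to about 2 mm. A picture is of the moment at which its call begins: read the wrist's pose just before it.
A pose or a line that the arm cannot do raises bot.MotionError and nothing moves.
- bot.finish_job(): hands the job in; it is judged then, once.
The state is a dict: "clock": time; "joint_positions": joint angles; "qvel": joint speeds; "effort": joint torques, N m; "ee_pos": TCP position; "tool_rot": TCP orientation; "ft_force": force on the tool from outside, world axes, zero at the start; "moment": the same for the moment, N m; "grip_width": finger opening in mm; "grip_force": force on a finger pad.
Only numpy, scipy, OpenCV 4.12 (cv2) and the standard library are available. Lean on these libraries where they do the work, as an engineer would, in place of code of your own. Each camera call takes 0.05 s, during which the arm holds its last target. There are 200 camera calls.

## Working session

There is one attempt and no reset: what is moved stays moved. The work goes in short steps, each a Python script; the robot and the scene stay as the last script left them, time stands still between calls to the robot, and variables do not carry over. Pictures are saved under pics/ and viewed, at most 10 in all, crops included, and the job is handed in when it is done.

```bash
mkdir -p pics; ls
cat > h.py <<'E'
import numpy as np, cv2
from scipy.spatial.transform import Rotation as R
from rig import bot
def rot(q): return R.from_quat([q[1],q[2],q[3],q[0]]).as_matrix()
def quat(M):
    q=R.from_matrix(M).as_quat(); return [q[3],q[0],q[1],q[2]]
def down(yaw):  # tool z down, tool y along direction yaw+90deg, tool x along yaw mirrored
    x=np.array([np.cos(yaw),np.sin(yaw),0]); z=np.array([0,0,-1.]); return quat(np.c_[x,np.cross(z,x),z])
def cam(name):
    s=bot.read_state(); c=bot.read_camera(name)
    if 'mount' in c:
        T=np.eye(4); T[:3,:3]=rot(s['tool_rot']); T[:3,3]=s['ee_pos']; T=T@np.array(c['mount'])
        c['Rm'],c['o']=T[:3,:3],T[:3,3]
    else: c['Rm'],c['o']=rot(c['attitude']),np.array(c['eye'])
    f=c['image'].shape[0]/2/np.tan(np.radians(c['fovy'])/2)
    c['K']=np.array([[f,0,c['cx']],[0,f,c['cy']],[0,0,1.]]); return c
def slopes(c,uv):
    # distortion: r_d = r(1+k1 r^2) 
    return cv2.undistortPointsIter(np.float64(uv).reshape(-1,1,2),c['K'],np.array([c['k1'],0,0,0.]),None,None,(3,100,1e-10)).reshape(-1,2)
def onplane(c,uv,z):
    s=slopes(c,uv); d=np.c_[s,np.ones(len(s))]@c['Rm'].T
    return c['o']+d*((z-c['o'][2])/d[:,2])[:,None]
def cloud(c):
    v,u=np.nonzero(c['depth']>0); s=slopes(c,np.c_[u,v]); d=c['depth'][v,u]
    return np.c_[u,v],(np.c_[s,np.ones(len(s))]*d[:,None])@c['Rm'].T+c['o']
E
python3 - <<'E'
from h import *
for n in ('top','side','wrist'):
    c=cam(n); cv2.imwrite(f'pics/{n}0.png',c['image']); print(n,c['fovy'],c['k1'],c['o'].round(),c['Rm'].round(2).tolist(),c['depth'].min(),c['depth'].max())
print(bot.read_state())
E
```

```text
pics
top 54.946140394378496 0.023077295403122786 [436. -31. 907.] [[0.01, -0.99, 0.12], [-1.0, -0.01, 0.01], [-0.01, -0.12, -0.99]] 0.0 1854.4321
side 53.76567331188819 0.02755201090005168 [289. 750. 386.] [[-0.95, -0.08, 0.29], [-0.3, 0.34, -0.89], [-0.02, -0.94, -0.35]] 0.0 2975.1904
wrist 69.66756898723588 -0.013704301734719777 [ 292. -473.  373.] [[0.4, -0.87, -0.29], [-0.92, -0.38, -0.12], [-0.0, 0.31, -0.95]] 0.0 1646.7639
{'clock': 0.15, 'joint_positions': array([-1.23060469e+00,  3.00366181e-01,  1.52147694e+00,  4.18473909e-05,
        1.32071452e+00, -6.65874616e-02]), 'qvel': array([ 0.00136339, -0.00179223, -0.0016603 , -0.00217419,  0.00105965,
       -0.0009323 ]), 'effort': array([ 9.51824586e-05, -5.43667567e+01, -3.61888254e+01, -7.74866498e-05,
        3.16675461e-03,  1.62646268e-05]), 'ee_pos': array([ 217.56192512, -504.94677308,  249.82292135]), 'tool_rot': array([-4.80746415e-04,  9.79388483e-01,  2.01985064e-01, -4.57190100e-05]), 'ft_force': array([-0.32430132, -0.29567538,  1.41300322]), 'moment': array([ 0.0345837 , -0.01803781, -0.04310472]), 'grip_force': 0.0, 'grip_width': 85.16205985108354}
```

View pics/top0.png

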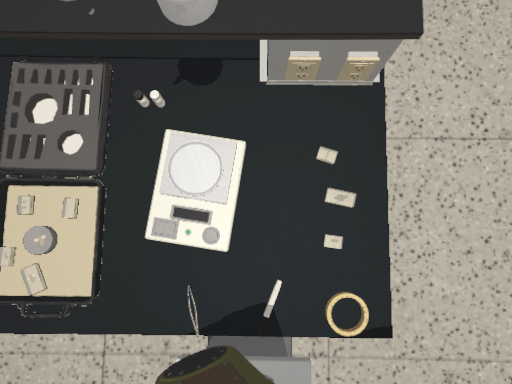

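View pics/wrist0.png

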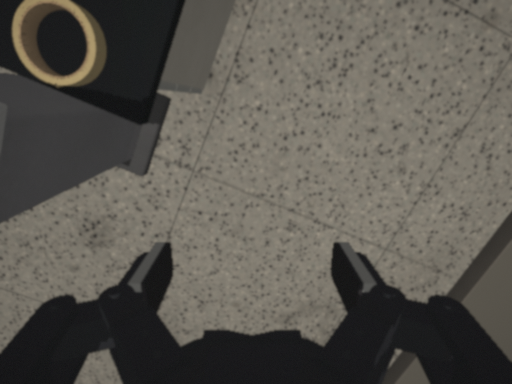

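The top view shows the scale at about (195,190), with the dish at (195,168), the tare bar at (165,228) and the round print key at (211,236). The blocks are at (327,155), (340,198) and (333,242), and the middle one is the longest. The wrist camera sees mostly floor, with the tape ring at (60,40).

Run:
```python
from h import *
c=cam('top'); g=cv2.cvtColor(c['image'],cv2.COLOR_BGR2GRAY)
m=(g>70).astype(np.uint8)*255; m[:, :115]=0; m[:125]=0; m[265:]=0; m[:,380:]=0
cs,_=cv2.findContours(m,cv2.RETR_EXTERNAL,cv2.CHAIN_APPROX_NONE)
for k in cs:
    if cv2.contourArea(k)<60: continue
    k=k.reshape(-1,2); big=len(k)>200
    P=onplane(c,k,30 if big else 18)[:,:2].astype(np.float32)
    r=cv2.minAreaRect(P); print(len(k),k.mean(0).round(),r, P[[P[:,0].argmin()]],)
print(onplane(c,[[195,168]],60),onplane(c,[[165,228],[211,236]],37))
big=cv2.resize(c['image'][120:260,135:260],None,fx=4,fy=4,interpolation=cv2.INTER_CUBIC); cv2.imwrite('pics/topcrop.png',big)
```

```text
59 [333. 241.] ((426.0154113769531, -209.48789978027344), (44.4774055480957, 31.471221923828125), 82.27032470703125) [[ 408.04532 -228.53336]]
84 [340. 197.] ((531.6065063476562, -228.2020721435547), (72.78553771972656, 38.378318786621094), 78.35392761230469) [[ 508.13675 -249.24663]]
58 [327. 155.] ((635.814697265625, -196.88510131835938), (46.92353439331055, 35.61277770996094), 71.68627166748047) [[ 612.78674 -209.79063]]
381 [196. 190.] ((546.5172119140625, 119.23786926269531), (202.80905151367188, 271.94134521484375), 81.63520812988281) [[399.90857  55.09907]]
[[591.45736611 117.31998069  60.        ]] [[451.90844858 187.20726546  37.        ]
 [434.5631136   78.67166307  37.        ]]
```

View pics/topcrop.png

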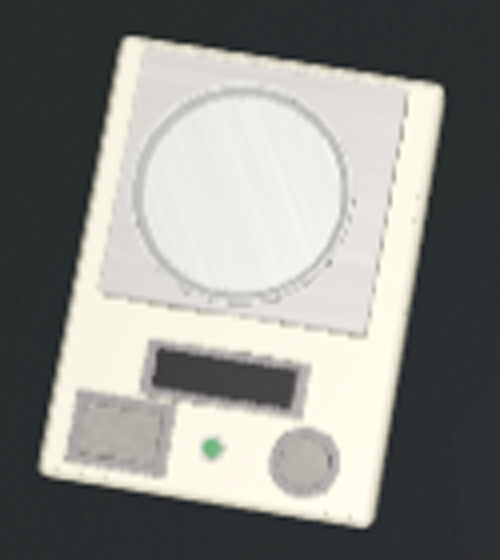

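The crop shows the scale yawed about -8.5°. The tare bar is at crop (120,432), the print key at (305,462), and the dish is near the pan centre. The key positions agree with the frame fit. Next I'll move over the keys and check with the wrist camera.

Run:
```python
from h import *
yaw=np.radians(-8.5)
bot.move_gripper(0)
bot.move_to([444,134,200],down(yaw))
bot.dwell(.3)
s=bot.read_state(); print(s['clock'],s['ee_pos'],s['ft_force'],s['joint_positions'],bot.tip_reach,s['grip_width'])
c=cam('wrist'); cv2.imwrite('pics/w1.png',c['image']); np.save('w1.npy',c,allow_pickle=True)
```

```text
3.6833 [444.07901111 133.79828658 200.00017402] [-0.13169607  0.20881991 -0.05145532] [ 2.13651634e-01  1.59401825e-01  1.81717230e+00 -9.13581821e-06
  1.16500708e+00  1.93315288e+00] 19.0 0.10049078298993915
```

View pics/w1.png

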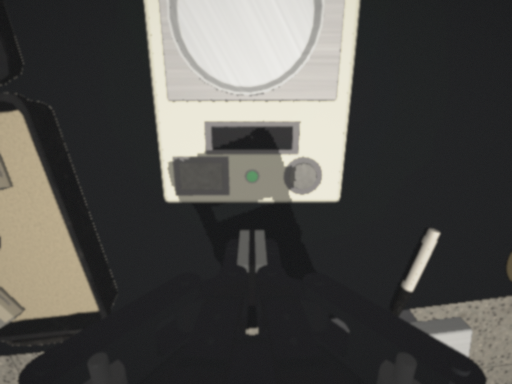

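The wrist view shows the tare bar at about (201,176), the print key at (303,175) and the scale's front corners at (165,202) and (341,202). The closed fingertips are at (252,235).

Run:
```python
from h import *
c=np.load('w1.npy',allow_pickle=True).item()
P=onplane(c,[[201,176],[303,175.5]],36); print(P)
d=P[0]-P[1]; print('sep',np.hypot(*d[:2]),'yaw',np.degrees(np.arctan2(d[1],d[0]))-90)
print(onplane(c,[[165,202],[341,202]],34), onplane(c,[[166,100],[337,100]],52))
np.save('keys.npy',P)
t=P[0]
q=down(np.radians(-8.5))
bot.move_to([t[0],t[1],37+19+15],q); bot.dwell(.2)
f0=bot.read_state()['ft_force'][2]
h=bot.servo_line([t[0],t[1],37+19-4],speed=12,until_force=4.)
for i in range(6):
    bot.dwell(.1); s=bot.read_state(); print(h,s['clock'],s['ee_pos'],s['ft_force']-[0,0,f0])
    if s['ft_force'][2]-f0<2.5: print('weak')
```

```text
[[453.72966516 188.04266483  36.        ]
 [438.07030279  79.02268829  36.        ]]
sep 110.13887104483878 yaw -8.173917334080144
[[429.55487693 234.69589843  34.        ]
 [400.45758889  39.21159476  34.        ]] [[534.95888546 201.90144498  52.        ]
 [511.34582178  43.19998098  52.        ]]
True 5.9 [453.729134   188.03352889  54.35299702] [ 0.41436877 -0.0404802   5.22728291]
True 6.0 [453.71814709 188.0277461   54.33785528] [0.37189301 0.38997015 4.69115794]
True 6.1 [453.70133412 188.03290076  54.30144543] [0.17050836 0.63074448 4.76965135]
True 6.2 [453.72349654 188.02775847  54.30007303] [0.39482302 1.00560256 5.36413661]
True 6.3 [453.7010265  188.03793077  54.29984428] [0.83163407 0.52016145 5.08817622]
True 6.4 [453.69928599 188.02758607  54.29489587] [ 0.81227059 -0.39444001  4.86520104]
```

The tare press held about 5 N for over 0.5 s. Now I'll release and look at the block.

Run:
```python
from h import *
s=bot.read_state()['ee_pos']
bot.servo_line([s[0],s[1],200],speed=150)
bot.move_gripper(60)
bot.move_to([531,-228,180],down(np.radians(78.4))); bot.dwell(.2)
c=cam('wrist'); cv2.imwrite('pics/w2.png',c['image']); np.save('w2.npy',c,allow_pickle=True)
g=cv2.cvtColor(c['image'],cv2.COLOR_BGR2GRAY)
cs,_=cv2.findContours((g>70).astype(np.uint8),cv2.RETR_EXTERNAL,cv2.CHAIN_APPROX_NONE)
for k in cs:
    if cv2.contourArea(k)>300:
        k=k.reshape(-1,2); print(k.mean(0),k.min(0),k.max(0),*[cv2.minAreaRect(onplane(c,k,z)[:,:2].astype(np.float32)) for z in (22,)])
print(bot.read_state()['clock'],bot.read_state()['joint_positions'])
```

```text
[129.64102564 355.71794872] [ 98 322] [154 383] ((322.5880432128906, -445.1520690917969), (130.11892700195312, 64.2833251953125), 53.73206329345703)
[372.7540107  356.36363636] [349 321] [404 383] ((636.1690673828125, -508.3790283203125), (61.145355224609375, 134.6859893798828), 16.054420471191406)
[253.87967914 301.09358289] [185 256] [318 339] ((497.2392272949219, -393.0274963378906), (125.71347045898438, 165.46835327148438), 89.31383514404297)
[324.11111111 255.94444444] [310 233] [338 280] ((597.2965698242188, -336.2473449707031), (18.354204177856445, 68.6794662475586), 9.310884475708008)
[179.05504587 256.17431193] [165 233] [193 280] ((428.1826477050781, -302.1269836425781), (68.26182556152344, 19.344093322753906), 58.685787200927734)
[448.90684411 281.3973384 ] [337 219] [511 381] ((775.8289794921875, -414.67266845703125), (161.55209350585938, 343.1155090332031), 43.25081253051758)
[ 29.22332016 276.41501976] [  0 189] [ 81 374] ((240.42015075683594, -328.82415771484375), (297.5141906738281, 99.09186553955078), 61.923465728759766)
[155.49264706 180.27205882] [136 159] [175 202] ((431.0106506347656, -209.59320068359375), (47.02388000488281, 38.15498352050781), 82.92005920410156)
[253.40414508 177.67875648] [237 144] [271 211] ((533.58544921875, -227.89227294921875), (73.76709747314453, 36.2669792175293), 78.48526763916016)
[346.49367089 129.36075949] [325 105] [369 155] ((634.912353515625, -197.02877807617188), (48.216758728027344, 37.67424774169922), 72.73162078857422)
[15.61702128 76.28723404] [ 0 65] [35 86] ((331.94744873046875, -83.02130126953125), (16.358240127563477, 34.06308364868164), 68.03402709960938)
10.3583 [-4.68421369e-01  4.25593138e-01  1.51956556e+00  1.49909527e-05
  1.19637993e+00 -2.66273875e-01]
```

View pics/w2.png

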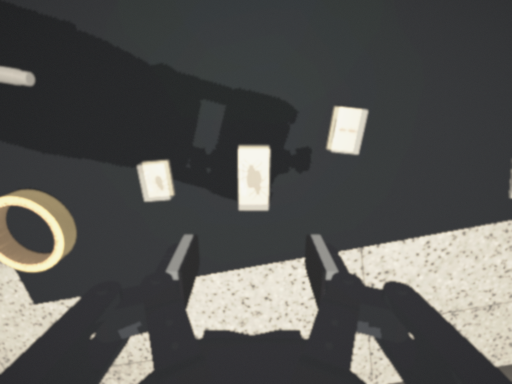

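The long block shows at (254,178), between the short blocks at (155,180) and (347,130). It measures 34 × 71 mm at (533,-228). I'll grasp it now.

Run:
```python
from h import *
q=down(np.radians(78.5))
bot.move_to([533,-228,80],q)
print(bot.servo_line([533,-228,21.5],speed=100,until_force=8))
bot.move_gripper(25,30); bot.dwell(.2)
s=bot.read_state(); print(s['clock'],s['ee_pos'],s['grip_width'],s['grip_force'],s['ft_force'])
bot.servo_line([533,-228,160],speed=120); bot.dwell(.2)
s=bot.read_state(); print(s['clock'],s['ee_pos'],s['grip_width'],s['grip_force'],s['ft_force'])
c=cam('top'); i=c['image']; cv2.imwrite('pics/t2.png',i)
c=cam('wrist'); cv2.imwrite('pics/w3.png',c['image'])
# dish centre from the top view: circle rim
g=cv2.cvtColor(cam('top')['image'],cv2.COLOR_BGR2GRAY)[120:220,140:250]
g=cv2.resize(g,None,fx=4,fy=4,interpolation=cv2.INTER_CUBIC)
ct=cam('top')
h=cv2.HoughCircles(cv2.GaussianBlur(g,(5,5),0),cv2.HOUGH_GRADIENT,1,30,param1=60,param2=20,minRadius=85,maxRadius=120)
for x in h[0][:3]: print(x,onplane(ct,[[140+(x[0]-1.5)/4,120+(x[1]-1.5)/4]],58))
```

```text
False
12.125 [ 533.44874676 -228.20408323   22.34330107] 33.376380825291314 31.24832510948181 [-0.77673479  0.77841834  4.97139417]
13.6333 [ 532.86571655 -227.92700058  159.51645143] 33.53039360188631 30.403586626052856 [-0.68163328 -0.9871912  -1.28802943]
[222.5 195.5  99.1] [[590.64740385 117.04962097  58.        ]]
```

View pics/w3.png

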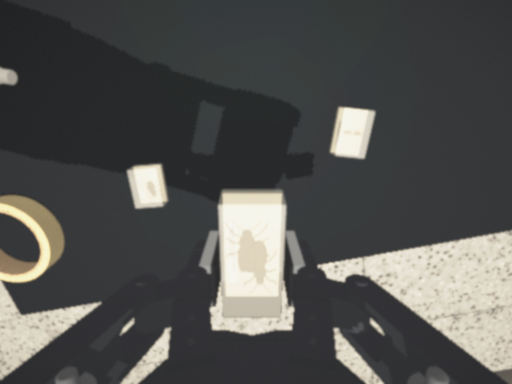

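The block is held level between the pads at (253,250), and both short blocks are unmoved at (147,185) and (352,132). Next I'll check the tilt from depth and place it in the dish.

Run:
```python
from h import *
c=cam('wrist'); uv,P=cloud(c)
k=(uv[:,0]>228)&(uv[:,0]<278)&(uv[:,1]>212)&(uv[:,1]<310); B=P[k]
A=np.c_[B[:,:2]-B[:,:2].mean(0),np.ones(len(B))]; print('plane',np.linalg.lstsq(A,B[:,2],rcond=None)[0],B.min(0),B.max(0))
q=down(np.radians(80)); t=[590.8,117.1]
bot.move_to([*t,140],q); bot.dwell(.1)
bot.servo_line([*t,88],speed=100); bot.dwell(.2)
f0=bot.read_state()['ft_force'][2]
print(bot.servo_line([*t,74],speed=12,until_force=3))
s=bot.read_state(); print(s['clock'],s['ee_pos'],s['grip_width'],s['ft_force'],f0)
c=cam('side'); cv2.imwrite('pics/s1.png',cv2.resize(c['image'][100:330,100:430],None,fx=2,fy=2))
```

```text
plane [-4.51131401e-03  9.82922940e-04  1.59477820e+02] [ 515.32290813 -260.43459559  157.33374173] [ 551.12838422 -198.33650558  161.44004571]
True
17.0083 [590.77489797 117.10560247  77.35291761] 33.25225681772001 [-1.16431279 -0.37296277  5.09640014] 0.39558332942749064
```

View pics/s1.png

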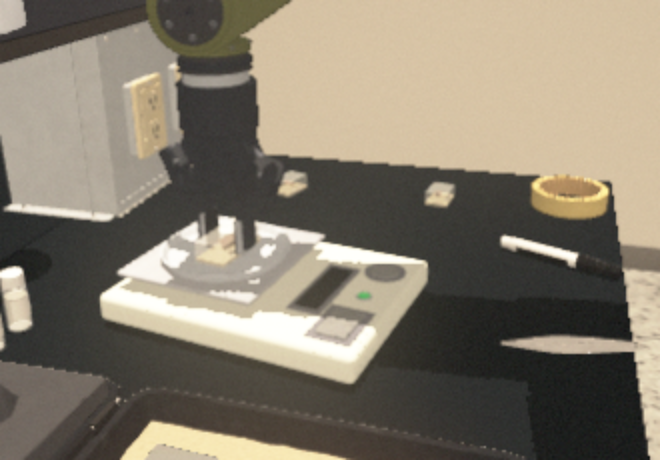

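The block rests level on the dish floor at about (215,255), inside the rim, with contact at the expected height. I'll release it, then press print.

Run:
```python
from h import *
bot.move_gripper(50); bot.dwell(.2)
s=bot.read_state()['ee_pos']
bot.servo_line([s[0],s[1],200],speed=120)
bot.move_gripper(0)
p=np.load('keys.npy')[1]; q=down(np.radians(-8.3))
bot.move_to([444,134,200],q); bot.dwell(.3)
c=cam('wrist'); cv2.imwrite('pics/w4.png',c['image'])
print(onplane(c,[[303,175.5]],36),p,bot.read_state()['clock'])
```

```text
[[438.29225773  79.18075649  36.        ]] [438.07030279  79.02268829  36.        ] 21.0667
```

View pics/w4.png

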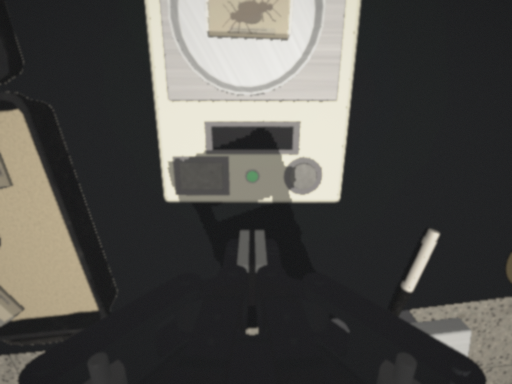

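The block lies flat at (248,15) in the dish, which hasn't moved, and the print key is still at (303,175).

Run:
```python
from h import *
t=np.load('keys.npy')[1]; q=down(np.radians(-8.3))
bot.move_to([t[0],t[1],71],q); bot.dwell(.2)
f0=bot.read_state()['ft_force'][2]
h=bot.servo_line([t[0],t[1],52],speed=12,until_force=4.)
for i in range(6):
    bot.dwell(.1); s=bot.read_state(); print(h,s['ee_pos'],s['ft_force'][2]-f0)
bot.servo_line([t[0],t[1],200],speed=150)
bot.dwell(.3)
c=cam('top'); cv2.imwrite('pics/t3.png',cv2.resize(c['image'][120:270,130:380],None,fx=3,fy=3)); print(bot.read_state()['clock'])
```

```text
True [438.05795874  79.02380129  54.34271266] 4.613343713579585
True [438.05631684  79.01680181  54.338614  ] 4.875630508676968
True [438.06444606  79.02323111  54.31385624] 4.859125145533831
True [438.05714146  79.02068234  54.29375703] 5.428398699284079
True [438.06806013  79.01494386  54.29976762] 5.448710039898413
True [438.05847818  79.02060669  54.28737513] 5.173224767348175
25.2083
```

View pics/t3.png

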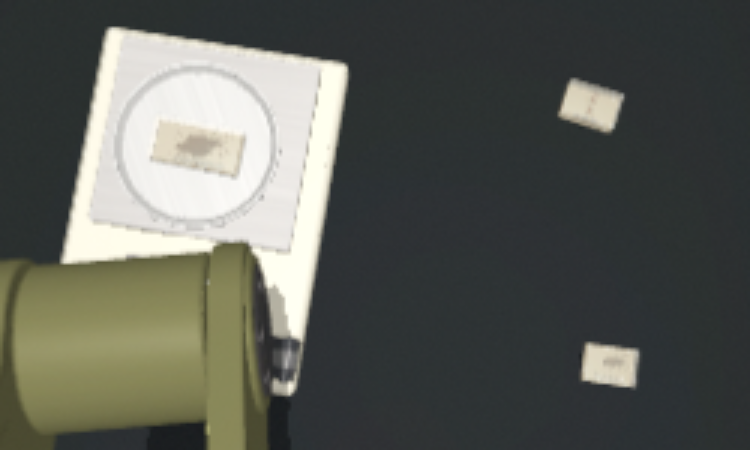

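The block is in the dish at (197,147), the dish is where it started, and the two short blocks haven't moved. The arm is clear, so I'm handing in.

```bash
python3 -c "
from rig import bot
print(bot.finish_job())"
```

```text
the job is handed in; nothing more can be done
None
```

I handed the job in at about 25 s: tare was pressed at about 5 N for over half a second, the long block was set flat in the dish and released, and print was pressed the same way. The short blocks weren't touched, and the dish didn't move from its starting spot, which I measured at roughly 8 mm off the pan's centre and left as it was.

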